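Fill the vial carrier, unlatch it from its ball and hold it raised

TASK

Put the spare vial that stands on the worktop upright into the one empty pocket of the white vial carrier, all the way down, and let go of it. Then grip the carrier's upright black latch tab, pull it sideways against its spring, out over the edge of the stand on the side away from the spring barrel, and with the tab still pulled lift the carrier by it off its ball, about 5 cm or more at the tab. Finish while holding it up there still by the tab, with all three vials in their pockets and the bottle and the rubber stopper left where they stand.

Things in the scene. Friction and masses are not known exactly. Their poses are not given: they have to be found in the camera images.
- stand: Fixed grey base, 80 x 265 x 10 mm. Origin on the worktop, y along it, z up (mm below in this frame). Hinge axis along x at y 115, z 40. Ball post (ball 24 wide, top z 58) at x 0, y -90. White tongue, 46 wide, lies from the hinge to y -40, top z 55; then an aluminium hood, 40 wide, top z 69, to y -120 over the ball. Dark spring barrel at y -90, x 17 to 43, up to z 81.
- tongue (a joint): Hinge angle of the white carrier tongue, rad: 0 lying on its ball (start), grows as the ball end is lifted, to 0.9. The tab is 205 mm from the hinge axis in y: 0.25 rad lifts it about 5 cm, and it leans towards the hinge by that angle. Falls by its own weight (2 to 3.5 N at the tab) when let go. Locked down while the latch is home: its bolt lies under the ball's collar.
- latch (a joint): Travel of the latch, m: 0 home (start) to 0.014 at the stop, along the stand's -x (away from the spring barrel). The bolt is clear of the ball's collar from 0.006 on. A spring pulls it home: about 4.5 N at 0, 9 N at the stop.
- latch_tab: Upright ribbed black tab above the ball, 10 mm thick along the stand's x (grip it across this), 22 mm wide along y, 34 mm high. It stands on the latch's steel slide plate (26 mm wide along y, top at z 75 mm in the stand's frame) and moves with latch and tongue. Origin in the middle of its foot.
- tab_top (a point): Middle of the top of the black latch tab, z = 109 mm in the stand's frame at the start, at its x = 0, y = -90 mm while the latch is home.
- pocket_0 (a point): Centre of the floor of pocket 0 of the carrier, nearest the hinge, at y = +65 mm, x = 0, z = 33 mm in the stand's frame at the start. Round hole 27.5 mm wide with a chamfered mouth, 22 mm deep; its mouth is at z = 55 mm. Site z runs up out of the pocket. One of the three pockets, any of them, is empty at the start.
- pocket_1 (a point): Centre of the floor of pocket 1 of the carrier, the middle one, at y = +25 mm, x = 0, z = 33 mm in the stand's frame at the start. Round hole 27.5 mm wide with a chamfered mouth, 22 mm deep; its mouth is at z = 55 mm. Site z runs up out of the pocket. One of the three pockets, any of them, is empty at the start.
- pocket_2 (a point): Centre of the floor of pocket 2 of the carrier, nearest the latch, at y = -15 mm, x = 0, z = 33 mm in the stand's frame at the start. Round hole 27.5 mm wide with a chamfered mouth, 22 mm deep; its mouth is at z = 55 mm. Site z runs up out of the pocket. One of the three pockets, any of them, is empty at the start.
- vial_1: Glass vial with a screw cap, 23 mm across, 44 mm high, 20 g; origin at the centre of its underside, z up. Stands in one of the pockets, its top 19 mm of cap showing.
- vial_2: Glass vial with a screw cap, 23 mm across, 44 mm high, 20 g; origin at the centre of its underside, z up. Stands in another of the pockets, its top 19 mm of cap showing.
- spare_vial: Glass vial with a screw cap, 23 mm across, 44 mm high, 20 g; origin at the centre of its underside, z up. The spare: stands alone on the worktop, to the left of the carrier. (Furniture to swing clear of: tall burette stands fixed on the worktop near x 0.56 m, y -0.12 to -0.47 and y 0.48 to 0.83, with clamps at z 0.5 to 0.7 m and glass tubes hanging down to z 0.19 m.)
- bottle: Bystander: small brown glass bottle with a black cap, 46 mm wide, 91 mm high, standing behind the spare vial; leave it. Origin at the centre of its underside.
- stopper: Bystander: brown rubber stopper, 28 mm wide, 24 mm high, on the worktop in front of the carrier; leave it. Origin at the centre of its underside.

How it is judged:
On the way, in this order (a step that is already met when the one before it is completed fails the run):
1. the spare vial stands fully down in a pocket, let go, while the carrier is still latched down ((distance between spare_vial and pocket_0 below 0.01 m or distance between spare_vial and pocket_1 below 0.01 m or distance between spare_vial and pocket_2 below 0.01 m) and contact force between the fingers and spare_vial below 0.2 N and value of joint tongue below 0.02 rad), for 0.2 s.
2. the latch is pulled aside clear of the ball's collar (5 mm or more) while the carrier still lies on its ball (value of joint latch above 0.005 m and value of joint tongue below 0.03 rad), for 0.1 s.
At the end, for the whole second after the job is handed in: The carrier tongue is held still (under 0.05 rad/s) at more than 0.2 rad, which is 4 cm at the tab, with the fingers pressing on the latch tab with more than 2 N; each of the three vials has its underside within 10 mm of a pocket's floor centre; the bottle and the stopper do not prop the carrier up (value of joint tongue above 0.2 rad and velocity of joint tongue between -0.05 and 0.05 rad/s and contact force between the fingers and latch_tab above 2 N and (distance between vial_1 and pocket_0 below 0.01 m or distance between vial_1 and pocket_1 below 0.01 m or distance between vial_1 and pocket_2 below 0.01 m) and (distance between vial_2 and pocket_0 below 0.01 m or distance between vial_2 and pocket_1 below 0.01 m or distance between vial_2 and pocket_2 below 0.01 m) and (distance between spare_vial and pocket_0 below 0.01 m or distance between spare_vial and pocket_1 below 0.01 m or distance between spare_vial and pocket_2 below 0.01 m) and contact force between stand and bottle below 0.2 N and contact force between stand and stopper below 0.2 N); the arm keeps its last pose, push and grip.
It fails at once if the bottle is pushed or carried more than 3 cm from where it stood (distance of bottle from where it was at the start of the episode above 0.03 m).
It fails at once if the stopper is pushed or carried more than 3 cm from where it stood (distance of stopper from where it was at the start of the episode above 0.03 m).
It also fails if it takes over 54 s, if anything falls off the work surface, if the arm or the gripper's body presses on something with over 40 N, if the wrist force passes 120 N, or if a joint passes its speed limit or range.

ROBOT

A 6-joint arm with a two-finger parallel gripper is mounted at the origin on a cart in front of the work surface, level with it; the furniture and walls round the work are solid. World frame = base frame: x ahead of the robot, y to its left, z up, the work surface at z = 0. Lengths are in m, angles in rad, forces in N, time in s.
With the tool pointing down it reaches from about 0.275 to 0.75 m from the base axis. Payload 10.2 kg.
Tool frame: the origin (TCP) lies on the centre line of the jaws, within the pads' length; the fingertips stand ahead of it and the grasp point (between the pads) is the TCP (ctrl.finger_overhang is the z of the fingertips in the tool frame, in m); z points along the fingers, y is the line along which they close (so a half turn about z gives the same grasp; the last joint's range is limited). The gripper opens to 85 mm and grips with 20 to 120 N. Pads are 22 mm wide; open, the fingers measure 114 mm over their backs; the gripper's body (76 mm by 85 mm) begins 54 mm behind the grasp point. The pads swing forward as they close: fully open they stand 13 mm farther back than shut.
Start: joints at [1.015, 0.313, 1.498, -0, 1.331, -0.223], TCP at [0.172, 0.496, 0.25] pointing down, gripper open.
Joint ranges: [-2.94, 2.94], [-0.97, 2.17], [0.19, 2.56], [-1.23, 4.37], [0.02, 3.11], [-2.88, 2.88]. Speed limits (rad/s): [2.39, 2.39, 3.01, 3.14, 3.14, 3.14].

INTERFACE

Orientations are given as a unit quaternion [x, y, z, w].
In Python, from workcell import ctrl gives the robot as it stands.
- The arm moves only by the shell command python3 -m handwheel 'ROWS'. ROWS is JSON, a list of rows, each a list of 3 entries, a list of its own where there are three numbers: the shift along the tool's x, y, z in m, then the turn, a rotation vector about the tool's x, y, z in rad, then the gripper command: -1 is fully open, 1 is shut, values between are in proportion. A call has 1 to 12 rows; each row is the pose to reach, as a shift and turn from the pose commanded when the call began, along the tool's axes at that moment; what a row does not reach only later rows make up. A row lasts 1/12 s, in which the tool goes at most 41.7 mm and 7.16 degrees, less where a joint would pass 70% of its speed; a pose out of reach is approached as far as the arm can. A call with a gripper value outside its range is refused whole. The fingers move at their own pace and stop on an object; the grip force is fixed at half the most. Time passes only in rows, so rows that repeat a pose let the fingers close. It gives the time, the measured TCP pose, the force, the opening and the grip force at its end, in the units of the state.
- ctrl.sense(): the state, without advancing time (a new reading comes with each control period).
- ctrl.capture(name): name is "scene" or "top" or "wrist"; returns a dict with "frame" (480x640x3 uint8, blue, green, red), "depth" (480x640 float32, m along the optical axis (not along the pixel's ray), 0 where there is no reading), "mtx" (3x3 intrinsics, pixels), "dist" ([k1, k2, p1, p2, k3] as OpenCV has them; the pictures are not rectified), "cam_to_world" (4x4, takes a point from camera to world coordinates). Camera axes: x right, y down, z forward; pixel columns grow to the right and rows downward; lengths in m; the calibration is good to about 2 mm. A picture is of the moment at which its call begins.
- ctrl.hand_in(): hands the job in; it is judged then, once.
The state is a dict: "clock": time; "joints": joint angles; "qd": joint speeds; "tau": joint torques, N m; "position": TCP position; "tcp_rot": TCP orientation; "force": force on the tool from outside, world axes, zero at the start; "ft_torque": the same for the moment, N m; "opening": opening from 0.0 (shut) to 1.0 (fully open); "grasp_force": force on a finger pad.
Only numpy, scipy, OpenCV 4.12 (cv2) and the standard library are available. Lean on these libraries where they do the work, as an engineer would, in place of code of your own. Each camera call takes 0.05 s, during which the arm holds its last target. There are 200 camera calls.

## Working session

There is one attempt and no reset: what is moved stays moved. The work goes in short steps, Python scripts to look and compute and a shell command to move; the robot and the scene stay as the last step left them, time stands still between calls to the robot, and variables do not carry over. Pictures are saved under pics/ and viewed, at most 10 in all, crops included, and the job is handed in when it is done.

```bash
mkdir -p pics; ls
cat > h.py <<'E'
import numpy as np, cv2
from workcell import ctrl
from scipy.spatial.transform import Rotation as R
def ray(c,px):
    p=cv2.undistortPoints(np.array(px,float).reshape(-1,1,2),c["mtx"],np.array(c["dist"]))[:,0]
    T=c["cam_to_world"]; d=np.c_[p,np.ones(len(p))]@T[:3,:3].T
    return T[:3,3],d
def onz(c,px,z):
    o,d=ray(c,px); return o+d*((z-o[2])/d[:,2])[:,None]
def tri(c1,p1,c2,p2):
    o1,d1=ray(c1,[p1]);o2,d2=ray(c2,[p2]);d1,d2=d1[0],d2[0]
    s=np.linalg.lstsq(np.c_[d1,-d2],o2-o1,rcond=None)[0]
    a,b=o1+s[0]*d1,o2+s[1]*d2; return (a+b)/2,np.linalg.norm(a-b)
def dpt(c,px):
    o,d=ray(c,px); z=np.array([c["depth"][int(v),int(u)] for u,v in px]); return o+d*z[:,None]
def tool(p):
    "world target -> shift in tool axes"
    s=ctrl.sense(); return R.from_quat(s["tcp_rot"]).inv().apply(np.array(p)-s["position"])
E
python3 - <<'E'
from h import *
s=ctrl.sense();print(s,ctrl.finger_overhang)
for n in("scene","top","wrist"):
    c=ctrl.capture(n);cv2.imwrite(f"pics/{n}0.png",c["frame"]);np.save(f"{n}0.npy",c,allow_pickle=True);print(n,np.round(c["cam_to_world"],3).tolist())
E
```

```text
pics
{'clock': 0.0, 'joints': array([ 1.01456191e+00,  3.13471521e-01,  1.49843369e+00, -5.72495350e-06,
        1.33102760e+00, -2.23418547e-01]), 'qd': array([ 0.00033597, -0.00049376,  0.00092203, -0.00115459,  0.00028075,
        0.00040418]), 'tau': array([-6.36064324e-04, -4.12246764e+01, -2.59750164e+01, -2.02876859e-04,
        3.94647679e-03, -1.56751838e-05]), 'position': array([0.17141391, 0.49597687, 0.24972533]), 'tcp_rot': array([ 1.65640273e-01,  9.86186012e-01, -6.20862197e-04, -2.52076904e-04]), 'force': array([-0.14093835, -0.55584172,  0.78702614]), 'ft_torque': array([-0.00628203, -0.05212496, -0.04585347]), 'grasp_force': 0.0, 'opening': 0.9988362013756231} 0.019
scene [[-0.746, -0.419, 0.517, 0.09], [-0.665, 0.453, -0.593, 0.698], [0.014, -0.787, -0.617, 0.632], [0.0, 0.0, 0.0, 1.0]]
top [[0.01, -0.978, 0.208, 0.258], [-1.0, -0.01, 0.001, 0.205], [0.001, -0.208, -0.978, 1.321], [0.0, 0.0, 0.0, 1.0]]
wrist [[0.327, 0.899, 0.293, 0.095], [0.945, -0.31, -0.102, 0.522], [-0.001, 0.311, -0.951, 0.373], [0.0, 0.0, 0.0, 1.0]]
```

View pics/scene0.png

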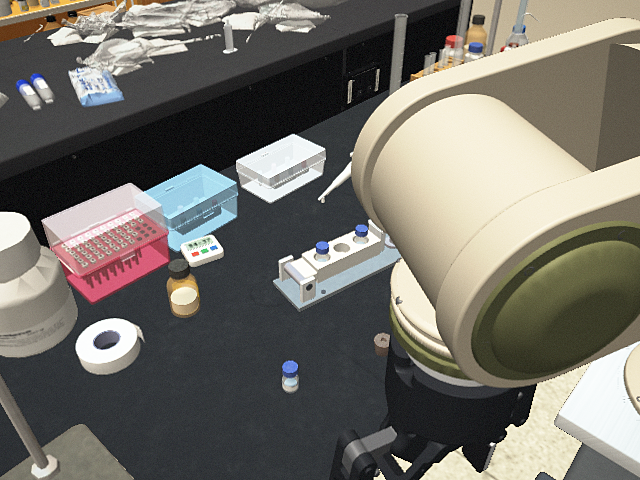

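View pics/top0.png

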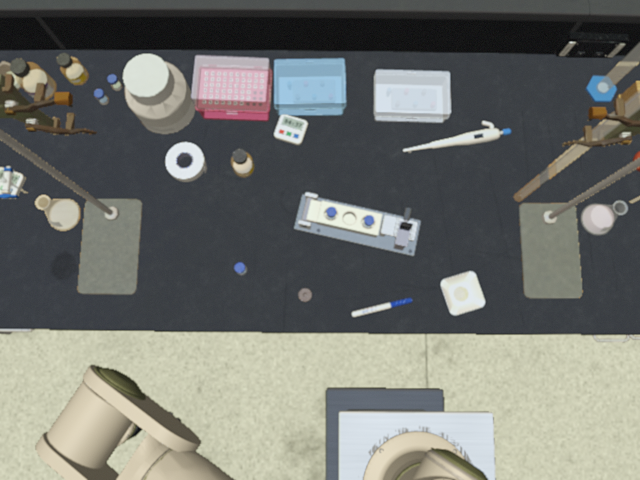

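The scene view shows the spare's cap at (290,368). The carrier caps are at (322,247) and (361,232), with the empty middle pocket at (342,247). In the top view the spare is at (240,268), the caps at (332,213) and (369,222), and the empty pocket at (350,218). The tab is near (403,235), the barrel near (408,213) and the stopper at (305,295). Next I measure with blue masks in both views.

Run:
```python
from h import *
S=np.load("scene0.npy",allow_pickle=True).item();T=np.load("top0.npy",allow_pickle=True).item()
def blue(c,roi):
    u0,v0,u1,v1=roi;hsv=cv2.cvtColor(c["frame"],cv2.COLOR_BGR2HSV)[v0:v1,u0:u1]
    m=cv2.inRange(hsv,(105,120,60),(130,255,255));n,l,st,ce=cv2.connectedComponentsWithStats(m)
    return [(ce[i]+[u0,v0],st[i][4]) for i in range(1,n) if st[i][4]>25]
a=blue(S,(270,210,400,400));b=blue(T,(220,190,400,290))
print("S",a);print("T",b)
for x,_ in a:
    for y,_ in b:
        p,e=tri(S,x,T,y)
        if e<.012: print(x.round(),y.round(),p.round(4),round(e,4))
A=blue(T,(320,200,350,230))[0][0];B=blue(T,(355,205,385,235))[0][0];C=blue(T,(230,255,255,280))[0][0]
print("onz .075",onz(T,[A,B],.075),"spare",onz(T,[C],.042))
print("tab guess",onz(T,[[403,232]],.109),dpt(T,[[403,229],[403,235],[408,213]]), "bottle",onz(T,[[242,158]],.09),"stopper",onz(T,[[305,295]],.024))
big=cv2.resize(T["frame"][180:310,220:430],None,fx=3.8,fy=3.8,interpolation=cv2.INTER_CUBIC);cv2.imwrite("pics/topcrop.png",big)
```

```text
S [(array([361.1       , 229.59090909]), np.int32(110)), (array([321.8359375, 246.7734375]), np.int32(128)), (array([289.73333333, 368.15714286]), np.int32(210))]
T [(array([331.06976744, 211.3255814 ]), np.int32(43)), (array([368.66666667, 219.69230769]), np.int32(39)), (array([239.55, 266.55]), np.int32(60))]
[361. 230.] [369. 220.] [0.5378 0.1032 0.0739] 0.0001
[322. 247.] [331. 211.] [0.5551 0.1811 0.0737] 0.0004
[322. 247.] [240. 267.] [0.4114 0.3432 0.2482] 0.0027
[290. 368.] [331. 211.] [ 0.6478  0.1746 -0.3108] 0.0032
[290. 368.] [240. 267.] [0.4417 0.3705 0.0405] 0.0015
onz .075 [[0.55459839 0.18101368 0.075     ]
 [0.53761324 0.10327417 0.075     ]] spare [[0.44218164 0.3707129  0.042     ]]
tab guess [[0.50542453 0.03744386 0.109     ]] [[0.51665178 0.03396776 0.08464078]
 [0.50584888 0.03302377 0.07610395]
 [0.55203667 0.02198857 0.07748983]] bottle [[0.66356222 0.36769572 0.09      ]] stopper [[0.38603553 0.23367914 0.024     ]]
```

View pics/topcrop.png

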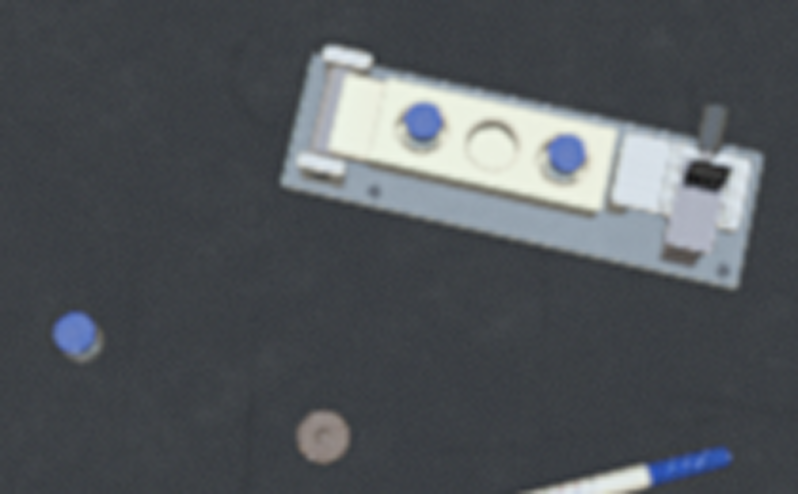

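The crop shows the latch end on the right: black tab at crop (708,175), slide plate reaching toward the robot, barrel at (712,125). So stand +y is about (.217,.976), and the pull direction is (-.976,.217). The spare is at (.442,.371), the empty pocket 1 at (.5465,.142) and the tab at (.5215,.030). I'm moving above the spare with the final yaw.

```bash
python3 -m handwheel '[[[-0.296,-0.03,0.08],[0,0,1.456],-1],[[-0.296,-0.03,0.08],[0,0,1.456],-1],[[-0.296,-0.03,0.08],[0,0,1.456],-1],[[-0.296,-0.03,0.08],[0,0,1.456],-1],[[-0.296,-0.03,0.08],[0,0,1.456],-1],[[-0.296,-0.03,0.08],[0,0,1.456],-1],[[-0.296,-0.03,0.08],[0,0,1.456],-1],[[-0.296,-0.03,0.08],[0,0,1.456],-1],[[-0.296,-0.03,0.08],[0,0,1.456],-1],[[-0.296,-0.03,0.08],[0,0,1.456],-1],[[-0.296,-0.03,0.08],[0,0,1.456],-1],[[-0.296,-0.03,0.08],[0,0,1.456],-1]]'
python3 -m handwheel '[[[0,0,0.001],[0,0,0],-1],[[0,0,0.001],[0,0,0],-1],[[0,0,0.001],[0,0,0],-1]]'
python3 - <<'E'
from h import *
s=ctrl.sense();print(s["position"],R.from_quat(s["tcp_rot"]).as_matrix().round(4),s["joints"])
print(tool([.442,.371,.043]))
c=ctrl.capture("wrist");np.save("w1.npy",c,allow_pickle=True);cv2.imwrite("pics/w1.png",c["frame"])
E
```

```text
clock: 1.15
position: [0.4415, 0.3709, 0.1699]
tcp_rot: [0.782, 0.623, -0.0, -0.0]
force: [0.5, 0.5, 0.2]
opening: 0.998
grasp_force: 0.0
clock: 1.4
position: [0.4414, 0.3711, 0.1691]
tcp_rot: [0.779, 0.627, -0.0, -0.0]
force: [-0.7, 0.8, -0.2]
opening: 1.002
grasp_force: 0.0
[0.44139522 0.37112279 0.16910225] [[ 2.137e-01  9.769e-01 -3.000e-04]
 [ 9.769e-01 -2.137e-01 -2.000e-04]
 [-3.000e-04 -3.000e-04 -1.000e+00]] [ 4.96071947e-01  4.96946451e-01  1.44836161e+00 -2.57340943e-05
  1.19666390e+00  7.11462517e-01]
[4.28186621e-05 6.51307884e-04 1.26102074e-01]
```

View pics/w1.png

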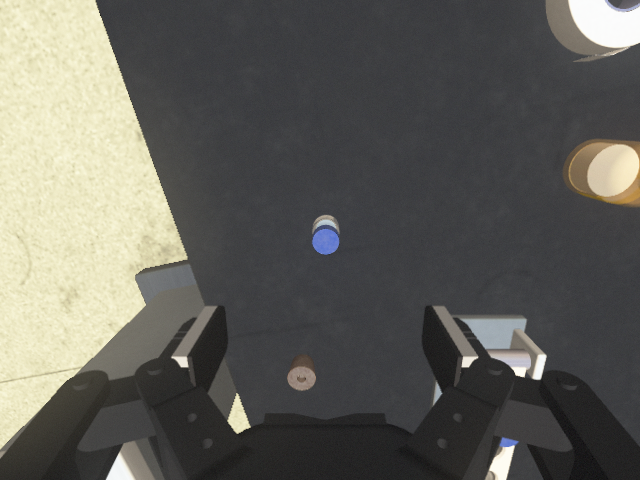

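The wrist view shows the spare's cap top at (326,242), centred between the fingers, with the stopper at (301,378) out of the way. Descending and gripping.

```bash
python3 -c "
from h import *
c=np.load('w1.npy',allow_pickle=True).item();print(onz(c,[[325.5,242]],.044))"
python3 -m handwheel '[[[0,0.0,0.04],[0,0,0],-1],[[0,0.0,0.08],[0,0,0],-1],[[0,0.0,0.11],[0,0,0],-1],[[0,0.0,0.125],[0,0,0],-1],[[0,0.0,0.125],[0,0,0],-1],[[0,0.0,0.125],[0,0,0],0],[[0,0.0,0.125],[0,0,0],1],[[0,0.0,0.125],[0,0,0],1],[[0,0.0,0.125],[0,0,0],1],[[0,0.0,0.125],[0,0,0],1],[[0,0.0,0.125],[0,0,0],1],[[0,0.0,0.125],[0,0,0],1]]'
python3 -m handwheel '[[[0,0,0],[0,0,0],1],[[0,0,0],[0,0,0],1],[[0,0,0],[0,0,0],1]]'
```

```text
[[0.44077207 0.36863207 0.044     ]]
clock: 2.45
position: [0.4419, 0.3714, 0.0452]
tcp_rot: [0.78, 0.626, 0.001, 0.0]
force: [-0.5, 0.3, 5.8]
opening: 0.184
grasp_force: 58.2
clock: 2.7
position: [0.4419, 0.3714, 0.0452]
tcp_rot: [0.78, 0.626, 0.001, 0.0]
force: [-0.7, 0.2, 6.3]
opening: 0.187
grasp_force: 58.2
```

The opening is smaller than expected (about 16 mm instead of 23). I'll lift a little and check.

```bash
python3 -m handwheel '[[[0,0,-0.03],[0,0,0],1],[[0,0,-0.06],[0,0,0],1],[[0,0,-0.1],[0,0,0],1],[[0,0,-0.1],[0,0,0],1],[[0,0,-0.1],[0,0,0],1]]'
python3 - <<'E'
from h import *
c=ctrl.capture("wrist");np.save("w2.npy",c,allow_pickle=True)
cv2.imwrite("pics/w2.png",c["frame"])
c=ctrl.capture("scene");cv2.imwrite("pics/s2.png",cv2.resize(c["frame"][200:400,200:400],None,fx=2.5,fy=2.5))
a=cv2.imread("pics/w2.png")[180:480,160:500];b=cv2.imread("pics/s2.png")[:,:440];b=b[:300*500//300]
a=cv2.resize(a,(400,353));h=np.zeros((500,800,3),np.uint8);h[:353,:400]=a;h[:,400:]=b[:500,:400];cv2.imwrite("pics/both2.png",h)
E
```

```text
clock: 3.12
position: [0.4422, 0.3716, 0.1464]
tcp_rot: [0.78, 0.626, 0.002, 0.0]
force: [-0.3, -0.7, -1.3]
opening: 0.185
grasp_force: 58.4
```

View pics/both2.png

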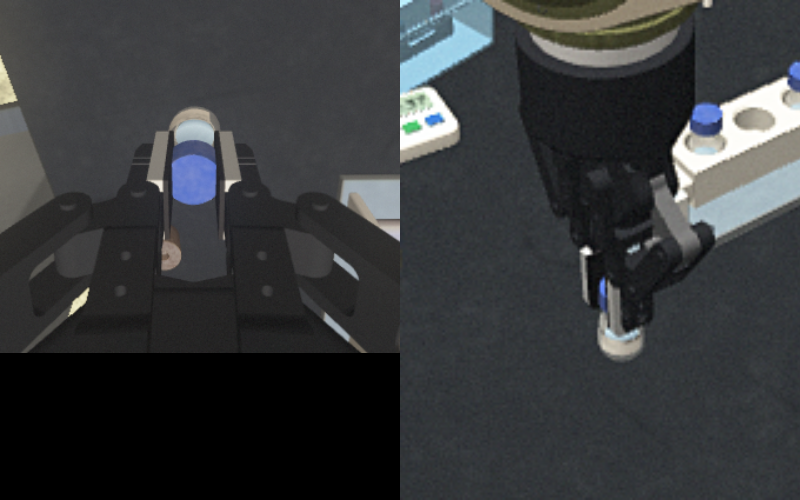

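Both crops show the vial gripped upright by its cap. I'll locate the cap top in the hand and compute the placing shift.

Run:
```python
from h import *
c=np.load("w2.npy",allow_pickle=True).item();s=ctrl.sense();print(s["position"])
hsv=cv2.cvtColor(c["frame"],cv2.COLOR_BGR2HSV);m=cv2.inRange(hsv,(105,120,130),(130,255,255));m[:250]=0;m[400:]=0;m[:,:290]=0;m[:,360:]=0
v,u=np.nonzero(m);print(u.min(),u.max(),v.min(),v.max(),u.mean(),v.mean())
p=[[u.mean(),v.mean()]];print(dpt(c,p),onz(c,p,.145))
t=np.array([.5465,.1421,.150]);print("shift",tool(t))
```

```text
[0.44106603 0.37089519 0.14350124]
306 343 312 353 324.8377635197067 332.4931255728689
[[0.44121655 0.37011962 0.14556967]] [[0.44113946 0.36975933 0.145     ]]
shift [-0.20058286  0.15241498 -0.00647961]
```

```bash
python3 -m handwheel '[[[-0.04,0.03,-0.007],[0,0,0],1],[[-0.08,0.06,-0.007],[0,0,0],1],[[-0.12,0.09,-0.007],[0,0,0],1],[[-0.15,0.12,-0.007],[0,0,0],1],[[-0.18,0.14,-0.007],[0,0,0],1],[[-0.2,0.152,-0.007],[0,0,0],1],[[-0.2,0.152,-0.007],[0,0,0],1],[[-0.2,0.152,-0.007],[0,0,0],1],[[-0.2,0.152,-0.007],[0,0,0],1],[[-0.2,0.152,-0.007],[0,0,0],1]]'
python3 - <<'E'
from h import *
s=ctrl.sense();print(s["position"])
c=ctrl.capture("wrist");np.save("w3.npy",c,allow_pickle=True);cv2.imwrite("pics/w3.png",c["frame"])
E
```

```text
clock: 4.05
position: [0.5459, 0.144, 0.1506]
tcp_rot: [0.779, 0.626, -0.001, -0.001]
force: [0.0, 0.8, -0.3]
opening: 0.185
grasp_force: 58.4
[0.54591232 0.14404956 0.15056289]
```

View pics/w3.png

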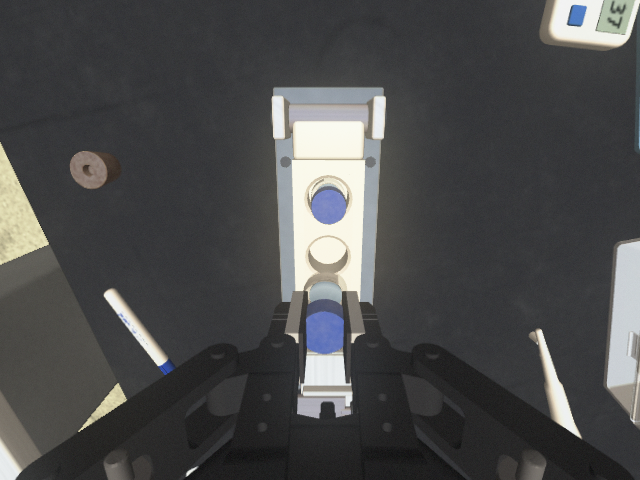

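The wrist view shows the empty pocket's mouth at (328,256), the pocket 0 cap at (328,206), and the held cap at (325,327).

Run:
```python
from h import *
c=np.load("w3.npy",allow_pickle=True).item();g=cv2.cvtColor(c["frame"],cv2.COLOR_BGR2GRAY)
# stand sides: edges of white tongue at rows
hsv=cv2.cvtColor(c["frame"],cv2.COLOR_BGR2HSV);w=((hsv[...,1]<70)&(hsv[...,2]>205)).astype(np.uint8)
for r in (168,225,285): 
    x=np.nonzero(cv2.inRange(c["frame"][r:r+1,280:380],(190,205,205),(255,255,255))[0])[0]+280
    print(r,x.min() if len(x) else None,x.max() if len(x) else None)
    if len(x): print(onz(c,[[x.min(),r],[x.max(),r],[(x.min()+x.max())/2,r]],.055).round(4).tolist())
print("row256",g[256,300:356].tolist());print("col328",g[225:290,328].tolist())
hole=onz(c,[[328,236],[328,278],[307,256],[349,256]],.055);print(hole.round(4))
b=cv2.inRange(hsv,(105,120,130),(130,255,255));v,u=np.nonzero(b[180:235,300:360]);print("cap0",u.mean()+300,v.mean()+180,onz(c,[[u.mean()+300,v.mean()+180]],.077))
v,u=np.nonzero(b[290:370,300:350]);p=[[u.mean()+300,v.mean()+290]];print("held",p,onz(c,p,.151),dpt(c,p))
print(dpt(c,[[300,230],[356,230],[300,200]])[:,2])
```

```text
168 292 364
[[0.5371, 0.2036, 0.055], [0.5814, 0.1939, 0.055], [0.5593, 0.1987, 0.055]]
225 294 362
[[0.5293, 0.1672, 0.055], [0.5734, 0.1575, 0.055], [0.5514, 0.1623, 0.055]]
285 295 360
[[0.5194, 0.1245, 0.055], [0.5641, 0.1147, 0.055], [0.5418, 0.1196, 0.055]]
row256 [246, 246, 246, 246, 245, 228, 219, 219, 148, 132, 135, 139, 154, 244, 245, 245, 245, 245, 245, 246, 245, 245, 245, 246, 245, 245, 244, 245, 245, 245, 246, 245, 246, 245, 245, 245, 246, 246, 245, 245, 245, 244, 223, 132, 126, 125, 122, 132, 217, 216, 220, 245, 247, 246, 246, 246]
col328 [246, 246, 246, 246, 246, 246, 246, 246, 245, 245, 209, 194, 238, 245, 246, 246, 246, 246, 246, 246, 246, 246, 246, 245, 246, 245, 246, 246, 245, 245, 245, 245, 245, 245, 245, 245, 245, 245, 243, 150, 153, 150, 153, 150, 150, 156, 155, 162, 168, 166, 167, 161, 154, 159, 150, 143, 160, 161, 169, 178, 185, 190, 191, 190, 184]
[[0.5497 0.1549 0.055 ]
 [0.5432 0.1248 0.055 ]
 [0.5327 0.1439 0.055 ]
 [0.5607 0.1378 0.055 ]]
cap0 nan nan [[nan nan nan]]
held [[np.float64(325.46315789473687), np.float64(335.85052631578947)]] [[0.54501155 0.1417189  0.151     ]] [[0.54479841 0.14073739 0.149488  ]]
[0.05536903 0.05466172 0.05505661]<stdin>:11: RuntimeWarning: Mean of empty slice.
  ret = ret.dtype.type(ret / rcount)
```

```bash
python3 -m handwheel '[[[-0.001,0.0015,0.02],[0,0,0],1],[[-0.001,0.0015,0.035],[0,0,0],1],[[-0.001,0.0015,0.045],[0,0,0],1],[[-0.001,0.0015,0.052],[0,0,0],1],[[-0.001,0.0015,0.058],[0,0,0],1],[[-0.001,0.0015,0.063],[0,0,0],1],[[-0.001,0.0015,0.063],[0,0,0],1],[[-0.001,0.0015,0.063],[0,0,0],1]]'
python3 -c "
from h import *
s=ctrl.sense();print(s['position'],s['force'])"
```

```text
clock: 4.77
position: [0.548, 0.1418, 0.0886]
tcp_rot: [0.78, 0.626, 0.0, 0.0]
force: [-0.8, -1.0, 0.2]
opening: 0.184
grasp_force: 58.4
[0.54801997 0.14178859 0.08855842] [-0.84056107 -1.04286987  0.218166  ]
```

```bash
python3 -m handwheel '[[[0,0,0.003],[0,0,0],1],[[0,0,0.006],[0,0,0],1],[[0,0,0.009],[0,0,0],1],[[0,0,0.009],[0,0,0],1],[[0,0,0.009],[0,0,0],1]]'
```

```text
clock: 5.18
position: [0.5478, 0.1417, 0.0791]
tcp_rot: [0.78, 0.626, -0.0, -0.0]
force: [-0.4, 0.6, 0.3]
opening: 0.186
grasp_force: 58.4
```

```bash
python3 -m handwheel '[[[0,0,0],[0,0,0],0.2],[[0,0,0],[0,0,0],-0.3],[[0,0,0],[0,0,0],-1],[[0,0,0],[0,0,0],-1],[[0,0,0],[0,0,0],-1],[[0,0,0],[0,0,0],-1],[[0,0,-0.03],[0,0,0],-1],[[0,0,-0.07],[0,0,0],-1],[[0,0,-0.1],[0,0,0],-1],[[0,0,-0.1],[0,0,0],-1],[[0,0,-0.1],[0,0,0],-1],[[0,0,-0.1],[0,0,0],-1]]'
python3 - <<'E'
from h import *
s=ctrl.sense();print(s["position"])
c=ctrl.capture("wrist");np.save("w4.npy",c,allow_pickle=True);cv2.imwrite("pics/w4.png",c["frame"])
E
```

```text
clock: 6.18
position: [0.5474, 0.1416, 0.1784]
tcp_rot: [0.78, 0.626, -0.001, -0.0]
force: [0.9, -0.1, -0.0]
opening: 1.002
grasp_force: 0.0
[0.54741927 0.14164625 0.17835569]
```

View pics/w4.png

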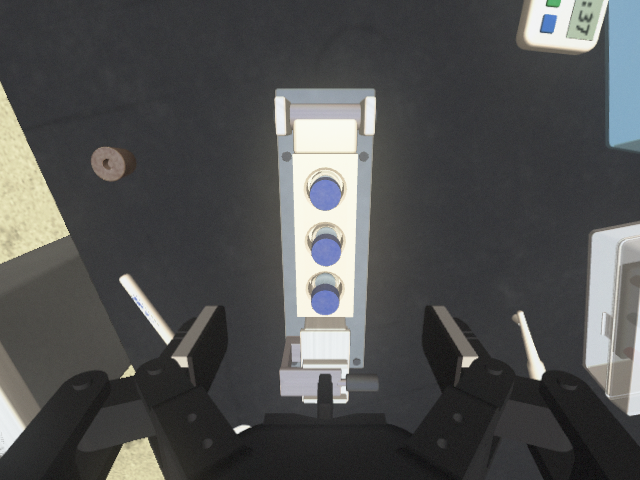

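All three caps sit in line at (325,190), (326,247) and (325,297). The tab is at (325,395), with the barrel to the right at (360,383). Next I measure the tab and cap heights.

Run:
```python
from h import *
c=np.load("w4.npy",allow_pickle=True).item();T=np.load("top0.npy",allow_pickle=True).item()
print("caps",dpt(c,[[325,193],[326,251],[325,298]]).round(4))
g=cv2.cvtColor(c["frame"],cv2.COLOR_BGR2GRAY)
for v in range(374,424,6): 
    print(v,g[v,310:342].tolist(),dpt(c,[[325,v]]).round(4).tolist())
# top view tab
gt=cv2.cvtColor(T["frame"],cv2.COLOR_BGR2GRAY);print(gt[218:236,396:416]);print(dpt(T,[[406,v] for v in (223,226,229)]).round(3))
y=np.array([.2137,.9769]);p=np.array([.5466,.1410]);print("pred",p-.115*y)
```

```text
caps [[0.5554 0.1803 0.0774]
 [0.5472 0.1403 0.0772]
 [0.5385 0.104  0.0756]]
374 [179, 179, 180, 180, 180, 181, 180, 179, 178, 161, 87, 66, 69, 66, 66, 69, 68, 66, 68, 74, 122, 179, 181, 178, 177, 179, 177, 179, 179, 179, 180, 208] [[0.5238, 0.0375, 0.0752]]
380 [181, 183, 183, 181, 182, 183, 183, 180, 140, 53, 52, 52, 56, 54, 57, 55, 57, 55, 53, 54, 64, 118, 182, 181, 182, 182, 181, 183, 178, 180, 170, 144] [[0.5239, 0.0377, 0.0825]]
386 [179, 177, 179, 181, 180, 178, 178, 136, 56, 51, 53, 51, 51, 47, 54, 51, 53, 51, 56, 53, 54, 58, 96, 176, 177, 176, 178, 178, 176, 175, 183, 188] [[0.5242, 0.0392, 0.0908]]
392 [182, 181, 181, 182, 184, 182, 178, 103, 51, 50, 50, 52, 52, 50, 51, 47, 49, 50, 50, 51, 49, 51, 97, 179, 183, 180, 179, 182, 180, 180, 195, 239] [[0.5241, 0.0389, 0.0968]]
398 [146, 148, 150, 149, 149, 147, 148, 91, 49, 48, 48, 46, 50, 47, 47, 47, 50, 48, 48, 50, 48, 49, 75, 150, 148, 150, 146, 150, 147, 149, 149, 148] [[0.5242, 0.0392, 0.103]]
404 [68, 65, 66, 65, 65, 65, 65, 53, 46, 49, 56, 55, 57, 56, 58, 56, 55, 54, 57, 56, 50, 47, 50, 60, 65, 67, 66, 67, 65, 66, 67, 67
[... 1429 characters left out ...]
20
  225 223]
 [205 191 180 163 143 134 131 117  95  79  63  53  54  93 149 180 207 216
  223 222]
 [213 195 181 176 175 176 176 166 152 140 128 113 111 146 181 196 209 213
  220 218]
 [213 196 181 178 179 180 182 181 178 176 173 165 162 180 198 205 213 215
  217 208]
 [203 191 183 177 177 179 180 180 180 180 180 179 178 191 207 214 219 219
  219 199]
 [197 185 178 178 178 179 180 180 179 178 180 179 179 183 195 213 221 224
  222 194]
 [199 184 177 177 178 179 181 179 179 178 179 178 178 179 185 207 215 222
  221 193]
 [196 182 177 178 178 179 179 179 178 178 178 177 183 187 192 207 213 219
  217 191]]
[[0.523 0.031 0.111]
 [0.518 0.031 0.11 ]
 [0.515 0.029 0.095]]
pred [0.5220245 0.0286565]
```

Tab top centre is about (.522,.0285,.108), and the spare is fully down (cap at z .077). Next, positioning over the tab.

```bash
python3 -c "
from h import *
print(tool([.522,.0285,.103]))"
```

```text
[-1.15881255e-01 -1.69108165e-05  7.49787751e-02]
```

```bash
python3 -m handwheel '[[[-0.03,0,0],[0,0,0],-1],[[-0.065,0,0],[0,0,0],-1],[[-0.1,0,0],[0,0,0],-1],[[-0.115,0,0.01],[0,0,0],-1],[[-0.115,0,0.035],[0,0,0],-1],[[-0.115,0,0.06],[0,0,0],-1],[[-0.115,0,0.075],[0,0,0],-1],[[-0.115,0,0.075],[0,0,0],-1],[[-0.115,0,0.075],[0,0,0],-1],[[-0.115,0,0.075],[0,0,0],-1]]'
python3 - <<'E'
from h import *
p=np.mean([ctrl.sense()["position"]],0);print(p,tool([.522,.0285,.103]))
E
```

```text
clock: 7.07
position: [0.5233, 0.0294, 0.1048]
tcp_rot: [0.78, 0.626, 0.0, 0.0]
force: [-0.3, -0.5, 0.1]
opening: 0.999
grasp_force: 0.0
[0.52331056 0.02944523 0.10480199] [-0.00120614 -0.00107625  0.00180142]
```

```bash
python3 -m handwheel '[[[-0.001,-0.001,0.001],[0,0,0],-0.5],[[-0.001,-0.001,0.001],[0,0,0],0.2],[[-0.001,-0.001,0.001],[0,0,0],0.6],[[-0.001,-0.001,0.001],[0,0,0],1],[[-0.001,-0.001,0.001],[0,0,0],1],[[-0.001,-0.001,0.001],[0,0,0],1],[[-0.001,-0.001,0.001],[0,0,0],1],[[-0.001,-0.001,0.001],[0,0,0],1],[[-0.001,-0.001,0.001],[0,0,0],1],[[-0.001,-0.001,0.001],[0,0,0],1]]'
```

```text
clock: 7.9
position: [0.5222, 0.0286, 0.1036]
tcp_rot: [0.78, 0.626, 0.0, 0.0]
force: [2.7, -0.6, 1.8]
opening: 0.105
grasp_force: 59.4
```

```bash
python3 -m handwheel '[[[0,-0.003,0],[0,0,0],1],[[0,-0.006,0],[0,0,0],1],[[0,-0.009,0],[0,0,0],1],[[0,-0.0115,0],[0,0,0],1],[[0,-0.0115,0],[0,0,0],1],[[0,-0.0115,0],[0,0,0],1],[[0,-0.0115,0],[0,0,0],1],[[0,-0.0115,0],[0,0,0],1]]'
python3 - <<'E'
from h import *
s=ctrl.sense();print(s["position"],s["force"])
c=ctrl.capture("wrist");cv2.imwrite("pics/w5.png",c["frame"])
E
```

```text
clock: 8.57
position: [0.5116, 0.0309, 0.1036]
tcp_rot: [0.78, 0.626, 0.001, 0.001]
force: [7.5, -1.0, -1.4]
opening: 0.105
grasp_force: 59.0
[0.5116026  0.03091901 0.10361596] [ 7.52494607 -0.98126027 -1.36842324]
```

View pics/w5.png

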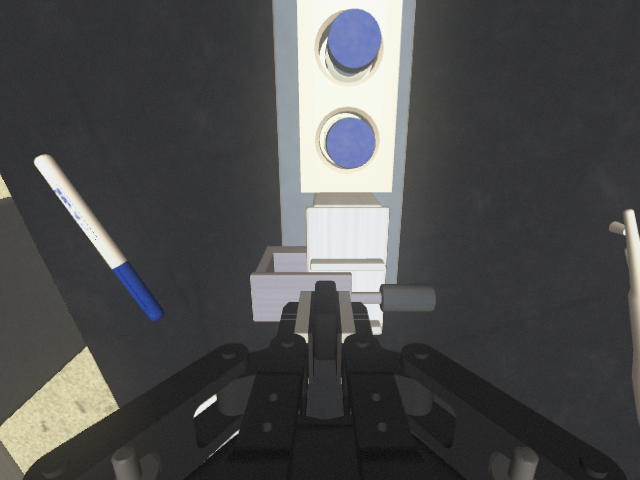

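The tab is pulled about 11 mm at 7.5 N, which matches the spring. Now lifting along the hinge arc with matching tilt.

```bash
python3 -m handwheel '[[[0.0013,0,-0.004],[0,-0.02,0],1],[[0.0027,0,-0.008],[0,-0.04,0],1],[[0.0042,0,-0.0122],[0,-0.06,0],1],[[0.0057,0,-0.0162],[0,-0.08,0],1],[[0.0057,0,-0.0162],[0,-0.08,0],1]]'
```

```text
clock: 9.03
position: [0.5129, 0.0367, 0.1203]
tcp_rot: [0.779, 0.626, -0.03, 0.027]
force: [7.4, -3.9, -3.3]
opening: 0.108
grasp_force: 58.9
```

```bash
python3 -m handwheel '[[[0.0013,0,-0.004],[0,-0.02,0],1],[[0.0027,0,-0.0082],[0,-0.04,0],1],[[0.0057,0,-0.0162],[0,-0.08,0],1],[[0.009,0,-0.0241],[0,-0.12,0],1],[[0.0126,0,-0.0319],[0,-0.16,0],1],[[0.0146,0,-0.0357],[0,-0.18,0],1],[[0.0166,0,-0.0395],[0,-0.2,0],1],[[0.0166,0,-0.0395],[0,-0.2,0],1],[[0.0166,0,-0.0395],[0,-0.2,0],1],[[0.0166,0,-0.0395],[0,-0.2,0],1],[[0.0166,0,-0.0395],[0,-0.2,0],1],[[0.0166,0,-0.0395],[0,-0.2,0],1]]'
python3 - <<'E'
from h import *
s=ctrl.sense();print(s["position"],s["force"],R.from_quat(s["tcp_rot"]).as_matrix()[:,2])
c=ctrl.capture("wrist");np.save("w6.npy",c,allow_pickle=True);cv2.imwrite("pics/w6.png",c["frame"])
c2=ctrl.capture("scene");cv2.imwrite("pics/f.png",np.hstack([cv2.resize(c["frame"],(400,300)),cv2.resize(c2["frame"],(400,300))]))
E
```

```text
clock: 10.03
position: [0.5168, 0.0557, 0.1574]
tcp_rot: [0.772, 0.62, -0.108, 0.088]
force: [8.3, -1.0, -2.4]
opening: 0.106
grasp_force: 58.8
[0.51678104 0.05573452 0.15743245] [ 8.26707867 -0.97539998 -2.43207315] [-0.05742736 -0.27006144 -0.96112898]
```

View pics/f.png

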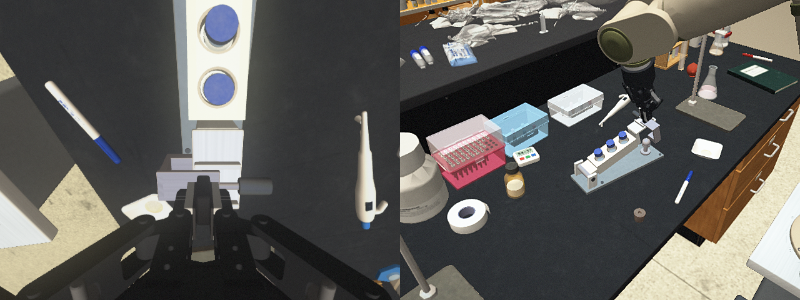

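The carrier is lifted to about 0.28 rad with the ball post visible beneath it. All three vials are seated, the tab is still gripped, and the bottle and stopper haven't moved. Handing in.

```bash
python3 -c "
from workcell import ctrl
print(ctrl.hand_in())"
```

```text
the job is handed in; nothing more can be done
None
```

The job is handed in at about 10 s on the robot's clock (judge's verdict not shown): the spare vial is fully down in pocket 1, the latch was pulled about 11 mm, and the carrier is held up by its tab at about 0.28 rad with all three vials seated and the bottle and stopper where they stood.

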